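# Tip the handle dispenser until the first handle shows

## Robot

A 6-joint arm with a two-finger parallel gripper is mounted at the origin on the work surface. World frame = base frame: x ahead of the robot, y to its left, z up, the work surface at z = 0. Lengths are in m, angles in rad, forces in N, time in s.
With the tool pointing down it reaches from about 0.275 to 1 m from the base axis. Payload 8.4 kg.
Tool frame: the origin (TCP) lies midway between the tips of the shut fingers; the grasp point (between the pads) lies 19 mm behind it; z points along the fingers, y is the line along which they close (so a half turn about z gives the same grasp; the last joint's range is limited). The gripper opens to 85 mm and grips with 20 to 120 N. Pads are 22 mm wide; open, the fingers measure 114 mm over their backs; the gripper's body (76 mm by 85 mm) begins 54 mm behind the grasp point. The pads swing forward as they close: fully open they stand 13 mm farther back than shut.
Start: joints at [-1.303, 0.353, 1.633, -0, 1.155, -0.002], TCP at [0.167, -0.602, 0.231] pointing down, gripper open.
Joint ranges: [-2.63, 2.63], [-0.92, 2.1], [0.06, 2.66], [-1.3, 4.44], [0, 2.69], [-3.02, 3.02]. Speed limits (rad/s): [2.22, 2.22, 2.79, 3.14, 3.14, 3.14].

## Interface

Orientations are given as [roll, pitch, yaw] about the fixed x, y, z axes, in that order (R = Rz(yaw) Ry(pitch) Rx(roll)).
In Python, from workcell import ctrl, viewer gives the robot as it stands.
- The arm moves only by the shell command python3 -m creep 'ROWS'. ROWS is a JSON object of lists of equal length, an entry for each row: "linear": the shift along the tool's x, y, z in cm, a list of three; "rotation": the turn, a rotation vector about the tool's x, y, z in degrees, a list of three; "claw": the opening, from 0 (shut) to 1 (fully open). A call has 1 to 5 rows; each row is the pose to reach, as a shift and turn from the pose commanded when the call began, along the tool's axes at that moment; what a row does not reach only later rows make up. A row lasts 1/12 s, in which the tool goes at most 41.7 mm and 7.16 degrees, less where a joint would pass 70% of its speed; a pose out of reach is approached as far as the arm can. A call with a gripper value outside its range is refused whole. The fingers move at their own pace and stop on an object; the grip force is fixed at half the most. Time passes only in rows, so rows that repeat a pose let the fingers close. It gives the time, the measured TCP pose, the force, the opening and the grip force at its end, in the units of the state.
- ctrl.read_state(): the state, without advancing time (a new reading comes with each control period).
- viewer.capture(name): name is "scene" or "top" or "wrist"; returns the picture (420x560x3 uint8, red, green, blue); there is no depth.
- viewer.camera_model(name): a dict with "fovy" (degrees; the focal length in pixels is half the picture's height over the tangent of half this angle, whatever the lens; pixels are square), "cx", "cy" (the principal point, pixels), "position" and "orientation" of the camera in the world; the wrist camera has in their place "hand_eye" (4x4, takes a point from camera to tool coordinates, whose origin is the TCP and whose axes are the flange's). Camera axes: x right, y down, z forward; pixel columns grow to the right and rows downward; lengths in m; the calibration is good to about 2 mm. A picture is of the moment at which its call begins: read the wrist's pose just before it. camera_model takes no time and is no camera call.
- ctrl.close_job(): hands the job in; it is judged then, once.
The state is a dict: "time": time; "joint_positions": joint angles; "joint_vel": joint speeds; "effort": joint torques, N m; "ee_pos": TCP position; "tcp_rot": TCP orientation; "force": force on the tool from outside, world axes, zero at the start; "torque": the same for the moment, N m; "grip_width": finger opening in m; "finger_force": force on a finger pad.
Only numpy, scipy, OpenCV 4.12 (cv2) and the standard library are available. Lean on these libraries where they do the work, as an engineer would, in place of code of your own. Each camera call takes 0.05 s, during which the arm holds its last target. There are 200 camera calls.

## Task

Offer the buyer the next tool handle: press the paddle of the slotted tube down slowly so that the tube tips and its two wooden handles begin to slide, and stop them when the end of the front one sticks out of the mouth by roughly 2 to 3 cm. Then let the tube come back level and move away, leaving the handle sticking out; no handle may fall out, the robot may touch the tube and its paddle but never a handle, and the basin and the other goods stay where they are.

Things in the scene. Friction and masses are not known exactly. Their poses are not given: they have to be found in the camera images.
- tube (a joint): Tip of the tube about its bolt, rad: 0 = level, resting on its tail post (a heavy steel block on the tail holds it there); grows as the mouth goes down, stop at 0.5. About 12 N on the paddle tips it, less as the handles move forward. Let go, it comes back level by itself within about a second, damped.
- bolt (a point): The bolt on which the tube tips, 180 mm above the table, on a fixed red stand. Axes move with the tube: x along the bolt, away from the paddle; -y along the tube to its open mouth; z up when level. Tube: square aluminium channel 400 mm long (200 each side of the bolt), 40 wide, floor at this height, top 41 mm above it with a 26 mm slot along it, long windows in its sides, a 50 mm steel block on its closed tail.
- mouth (a point): Centre of the floor of the tube's open mouth, at the rim, 200 mm from the bolt; axes as for bolt, so -y points out of the tube. The walls stand 41 mm above it.
- paddle (a point): Where to press: middle of the top of a flat dark steel paddle on the tube's side nearest the robot, 110 mm from the bolt towards the mouth, 65 mm from the tube's middle line; axes as bolt. 6 mm thick, 55 mm along the tube, 85 mm wide outwards from the tube wall (45 mm from this point). Top 33 mm above the tube's floor, 8 mm below the tube's top. Free space beneath.
- front_handle_end (a point): Middle of the leading end of the front handle, lying loose in the tube 14 mm above its floor, 40 to 100 mm inside the rim at the start. Turned wood with a steel ferrule at the rear, 120 mm long, 28 mm across, 80 to 150 g. Axes: -y towards the mouth, z up. It starts to slide at a tip between about 0.19 and 0.42 rad that differs from run to run, and stops soon after the tip is eased back below that.
- rear_handle_end (a point): Middle of the leading end of the rear handle, the same kind, lying in the tube behind the front one with a gap of 4 to 30 mm. It slides at about the same tip.
- basin: Blue plastic bowl, 176 mm wide and 55 mm high, on the table under the mouth; origin at the centre of its underside. Leave it.
- flask: Terracotta-brown bottle 66 mm wide and about 200 mm high, standing on the table at the robot's left; origin at the centre of its underside. Leave it.
- oil_can: Green can 60 mm wide, 90 mm high, standing on the table at the robot's left; origin at the centre of its underside. Leave it.
- spare0: Spare handle like those in the tube, lying on the table beyond the stand; origin under its middle. Leave it.
- spare1: Second spare handle beside it; origin under its middle. Leave it.
Mind the look-alikes: they are no part of the job. Leave any blue or pink look-alike of the part that bears front_handle_end alone.

How it is judged:
On the way, in this order (a step that is already met when the one before it is completed fails the run):
1. the tube is tipped by the robot pressing on it (value of joint tube above 0.12 rad and contact force between tube and the fingers above 0.5 N), for 0.1 s.
2. the end of the front handle has come out past the rim (y of front_handle_end in the frame of mouth below -0.01 m), for 0.1 s.
At the end, for the whole second after the job is handed in: The tube is back level (within 0.03 rad) with both handles lying at rest on its floor; the leading end of the front handle sticks out 10 to 42 mm past the rim, and the rear handle is still wholly inside (its leading end at least 60 mm behind the rim) (y of front_handle_end in the frame of mouth between -0.042 and -0.01 m and z of front_handle_end in the frame of mouth between 0.006 and 0.03 m and y of rear_handle_end in the frame of mouth above 0.06 m and z of rear_handle_end in the frame of mouth above 0.006 m and value of joint tube below 0.03 rad and linear speed of each of front_handle, rear_handle below 0.02 m/s); the robot touches nothing.
It fails at once if the robot touches a handle in the tube (contact force between any of front_handle, rear_handle and the arm above 0.5 N or contact force between any of front_handle, rear_handle and the fingers above 0.5 N).
It fails at once if a handle falls out of the tube (z of any of front_handle_end, rear_handle_end in the frame of mouth below -0.03 m).
It fails at once if the basin or other goods are shifted (distance of any of basin, flask, oil_can, spare0, spare1 from where it was at the start of the episode above 0.025 m).
It also fails if it takes over 61 s, if anything falls off the work surface, if the arm or the gripper's body presses on something with over 40 N, if the wrist force passes 120 N, or if a joint passes its speed limit or range.

## Working session

There is one attempt and no reset: what is moved stays moved. The work goes in short steps, Python scripts to look and compute and a shell command to move; the robot and the scene stay as the last step left them, time stands still between calls to the robot, and variables do not carry over. Pictures are saved under pics/ and viewed, at most 10 in all, crops included, and the job is handed in when it is done.

```bash
mkdir -p pics; ls
python3 - <<'E'
from workcell import ctrl, viewer
import cv2
s=ctrl.read_state();print(s)
for n in("scene","top"):
    print(n,viewer.camera_model(n))
    cv2.imwrite(f"pics/{n}0.png",viewer.capture(n)[:,:,::-1])
print(viewer.camera_model("wrist"))
E
```

```text
pics
{'time': 0.0, 'joint_positions': array([-1.30340538e+00,  3.53626144e-01,  1.63414400e+00, -3.24439391e-05,
        1.15523341e+00, -2.42135355e-03]), 'joint_vel': array([-2.01999230e-03,  2.71062788e-05,  4.66030113e-04,  6.27260699e-04,
        1.37702902e-03, -9.47890194e-04]), 'effort': array([-9.43788000e-04, -6.05254769e+01, -3.42060077e+01, -6.49008211e-05,
        9.29686474e-03,  7.47229265e-07]), 'ee_pos': array([ 0.16644139, -0.6019197 ,  0.23057122]), 'tcp_rot': array([-3.14018169e+00,  2.62477351e-05,  2.69825443e-01]), 'force': array([ 0.45968673, -0.53170361,  0.23458976]), 'torque': array([0.01246684, 0.02759632, 0.00688469]), 'finger_force': 0.0, 'grip_width': 0.0848177759411743}
scene {'fovy': 52.742606286988696, 'cx': 282.4772174211065, 'cy': 207.872090031416, 'position': array([ 1.28527219, -0.32405378,  0.84651644]), 'orientation': array([-2.27497898e+00,  1.37299951e-03,  1.02458333e+00])}
top {'fovy': 54.226671300951274, 'cx': 288.3980965999575, 'cy': 207.77856860447258, 'position': array([0.43971334, 0.10176335, 1.06610784]), 'orientation': array([-3.00158627,  0.02010465, -1.5527695 ])}
{'fovy': 65.82069067861288, 'cx': 281.0317226382089, 'cy': 209.8000992545197, 'hand_eye': array([[-5.87068302e-04, -9.64479376e-01, -2.64157506e-01,
         6.74970078e-02],
       [ 9.99999828e-01, -5.61677593e-04, -1.71646631e-04,
        -5.15524602e-04],
       [ 1.71782829e-05, -2.64157562e-01,  9.64479540e-01,
        -1.43287250e-01],
       [ 0.00000000e+00,  0.00000000e+00,  0.00000000e+00,
         1.00000000e+00]])}
```

View pics/scene0.png

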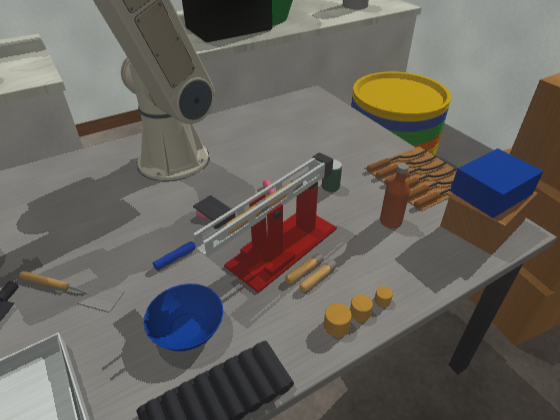

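View pics/top0.png

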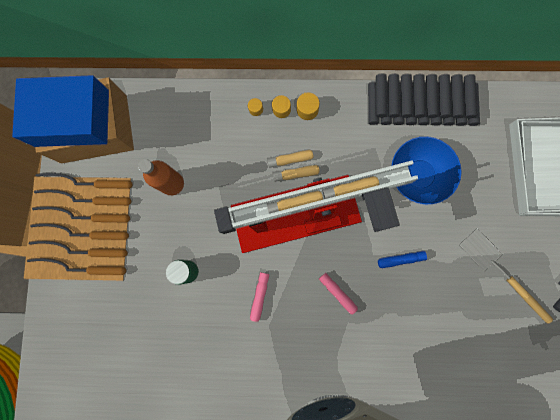

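The top view shows the aluminium tube from its tail block at (225,218) to its mouth at (413,172), with the paddle at (380,210). The front handle in the slot runs about (333-382,187) and the rear one about (278-325,200).

Things that could be taken for these handles:
- pink pieces at (260,295) and (338,293)
- blue piece at (402,259)
- spares at (294,158) and (300,172)
- trowel at (530,300)

I choose the two wooden handles inside the channel. Next is a close crop to check that.

```bash
cat > h.py <<'E'
from workcell import ctrl, viewer
import numpy as np, cv2
from scipy.spatial.transform import Rotation as R
def cam(n):
    m=viewer.camera_model(n); f=210/np.tan(np.radians(m["fovy"]/2))
    if n=="wrist":
        s=ctrl.read_state(); T=np.eye(4);T[:3,:3]=R.from_euler("xyz",s["tcp_rot"]).as_matrix();T[:3,3]=s["ee_pos"];T=T@m["hand_eye"]
        return f,m["cx"],m["cy"],T[:3,3],T[:3,:3]
    return f,m["cx"],m["cy"],np.array(m["position"]),R.from_euler("xyz",m["orientation"]).as_matrix()
def ray(c,u,v,z):
    f,cx,cy,p,M=c; d=M@np.array([(u-cx)/f,(v-cy)/f,1]); return p+d*(z-p[2])/d[2]
def proj(c,X):
    f,cx,cy,p,M=c; q=M.T@(np.array(X)-p); return np.round([cx+f*q[0]/q[2],cy+f*q[1]/q[2]],1)
E
python3 - <<'E'
from h import *
c=cam("top")
for nm,u,v,z in [("mouth a",411,162,.221),("mouth b",416,180,.221),("tail a",232,207,.221),("tail b",236,225,.221),("pad",371,191,.213),("pad",391,186,.213),("pad",399,225,.213),("pad",377,231,.213),("bolt",322,193,.221)]:
    print(nm,u,v,ray(c,u,v,z).round(4))
im=cv2.imread("pics/top0.png"); cv2.imwrite("pics/topc.png",cv2.resize(im[135:265,210:470],None,fx=3,fy=3,interpolation=cv2.INTER_CUBIC))
E
```

```text
mouth a 411 162 [ 0.6596 -0.135   0.221 ]
mouth b 416 180 [ 0.6211 -0.1445  0.221 ]
tail a 232 207 [0.5584 0.2387 0.221 ]
tail b 236 225 [0.5208 0.229  0.221 ]
pad 371 191 [ 0.5979 -0.0521  0.213 ]
pad 391 186 [ 0.6092 -0.0942  0.213 ]
pad 399 225 [ 0.527  -0.1093  0.213 ]
pad 377 231 [ 0.5138 -0.0637  0.213 ]
bolt 322 193 [0.5907 0.0513 0.221 ]
```

View pics/topc.png

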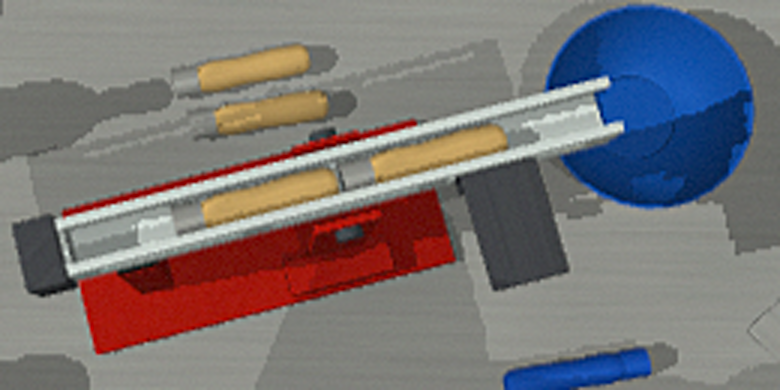

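The close crop shows the two wooden handles in the channel: the front one's leading end at crop (507,137) → px (379,181), and the rear one's at (340,182) → px (323,196). The paddle spans crop (465-568,160-290).

Run:
```python
from h import *
c=cam("top"); P=lambda u,v,z: ray(c,210+u/3,135+v/3,z)
m=(P(608,80,.221)+P(622,127,.221))/2; t=(P(55,222,.221)+P(72,275,.221))/2
d=(m-t)/np.linalg.norm(m-t); n=np.array([-d[1],d[0],0]); 
print("mouth",m,"len",np.linalg.norm(m-t),"d",d,"n",n,"yaw",np.arctan2(n[1],n[0]))
b=(m+t)/2; print("bolt",b)
pc=np.mean([P(465,178,.213),P(540,160,.213),P(568,270,.213),P(495,290,.213)],0)
print("paddle meas",pc,"along",(pc-b)@d,"out",(pc-b)@n)
p=m-d*.09-n*.065;print("paddle pred",p)
for k,u,v in(("front",507,137),("rear",340,182)): print(k,(m-P(u,v,.196))@d)
s=ctrl.read_state(); M=R.from_euler("xyz",s["tcp_rot"]).as_matrix()
tgt=p-n*.02;tgt[2]=.213
print("tgt",tgt,"tool shift cm",M.T@(tgt-s["ee_pos"])*100)
```

```text
mouth [ 0.64359232 -0.14297542  0.221     ] len 0.39750805303703396 d [ 0.27156399 -0.96242038  0.        ] n [0.96242038 0.27156399 0.        ] yaw 0.27501772279501935
bolt [0.58961788 0.04830951 0.221     ]
paddle meas [ 0.55854178 -0.07527168  0.213     ] along 0.11049790156435366 out -0.06346847003699226
paddle pred [ 0.55659423 -0.07400925  0.221     ]
front 0.07308783918987205
rear 0.19743617757562595
tgt [ 0.53734582 -0.07944053  0.213     ] tool shift cm [ 49.67406315 -40.47778872   1.81492834]
```

```bash
python3 -m creep '{"linear":[[2.5,-2,-0.2],[5,-4,-0.5],[7.5,-6,-0.8],[10,-8,-1],[12.4,-10.1,-1]],"rotation":[[0,0,0],[0,0,0],[0,0,0],[0,0,0],[0,0,0]],"claw":[0,0,0,0,0]}'
python3 -m creep '{"linear":[[2.5,-2,0],[5,-4,0],[7.5,-6,0],[10,-8,0],[12.4,-10.1,0]],"rotation":[[0,0,0],[0,0,0],[0,0,0],[0,0,0],[0,0,0]],"claw":[0,0,0,0,0]}'
python3 -m creep '{"linear":[[2.5,-2,0],[5,-4,0],[7.5,-6,0],[10,-8,0],[12.4,-10.1,0]],"rotation":[[0,0,0],[0,0,0],[0,0,0],[0,0,0],[0,0,0]],"claw":[0,0,0,0,0]}'
python3 -m creep '{"linear":[[3,-2.5,0],[6,-5,0],[9,-7.5,0],[11.5,-9.5,0],[12.4,-10.2,0]],"rotation":[[0,0,0],[0,0,0],[0,0,0],[0,0,0],[0,0,0]],"claw":[0,0,0,0,0]}'
python3 -m creep '{"linear":[[0,0,0],[0,0,0],[0,0,0]],"rotation":[[0,0,0],[0,0,0],[0,0,0]],"claw":[0,0,0]}'
python3 - <<'E'
from h import *
s=ctrl.read_state(); M=R.from_euler("xyz",s["tcp_rot"]).as_matrix()
print("to go",M.T@(np.array([.5373,-.0794,.213])-s["ee_pos"])*100,s["force"],s["tcp_rot"])
w=viewer.capture("wrist");t=viewer.capture("top")
cv2.imwrite("pics/w1.png",np.vstack([w,t[100:280]])[:,:,::-1])
E
```

```text
time: 0.52
ee_pos: [0.2598, -0.4708, 0.2414]
tcp_rot: [3.141, -0.0, 0.269]
force: [0.7, 0.1, 0.9]
grip_width: 0.0257
finger_force: 0.0
time: 0.93
ee_pos: [0.3524, -0.3402, 0.2411]
tcp_rot: [-3.141, 0.0, 0.27]
force: [1.6, -0.1, 0.7]
grip_width: -0.0002
finger_force: 0.0
time: 1.35
ee_pos: [0.445, -0.2098, 0.2412]
tcp_rot: [-3.142, 0.0, 0.27]
force: [-0.4, -0.5, 0.6]
grip_width: -0.0002
finger_force: 0.0
time: 1.77
ee_pos: [0.5386, -0.0765, 0.2411]
tcp_rot: [-3.141, -0.001, 0.272]
force: [0.5, 0.4, -0.4]
grip_width: 0.0003
finger_force: 0.0
time: 2.02
ee_pos: [0.5358, -0.0807, 0.241]
tcp_rot: [3.142, 0.001, 0.269]
force: [-0.1, -0.0, 0.1]
grip_width: -0.0002
finger_force: 0.0
to go [ 0.18022748 -0.0848852   2.79852239] [-0.13908948 -0.02327062  0.07283059] [3.14157417e+00 1.10051569e-03 2.69441327e-01]
```

View pics/w1.png

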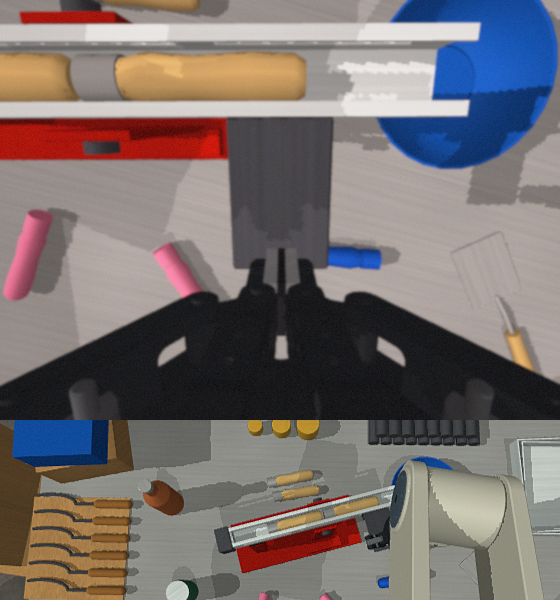

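The wrist view shows the front handle's end at (305,77), the rims ending near (478,30) and (468,107), and the fingertips at about (281,255) above the outer half of the paddle. I'll add a measuring helper, move 1 cm further in over the paddle, then lower.

```bash
cat >> h.py <<'E'
from scipy.optimize import brentq
m0=np.array([.6436,-.1430,.18]); d0=np.array([.2716,-.9624,0]); n0=np.array([.9624,.2716,0]); b0=m0-.2*d0
def theta(tcp):
    X=(tcp-b0)@d0-.008
    g=lambda t:.18+.033*np.cos(t)-(X-.033*np.sin(t))/np.cos(t)*np.sin(t)-tcp[2]
    return 0. if tcp[2]>=.213 else brentq(g,0,.7)
def meas(save=None):
    s=ctrl.read_state(); c=cam("wrist"); th=theta(s["ee_pos"]); w=viewer.capture("wrist")
    d=d0*np.cos(th)-np.array([0,0,np.sin(th)]); k=np.array([0,0,np.cos(th)])+d0*np.sin(th)
    pt=lambda a,x,z: b0+d*a+n0*x+k*z
    poly=np.array([proj(c,pt(a,x,.024)) for a,x in((-.1,-.012),(.27,-.012),(.27,.012),(-.1,.012))])
    roi=np.zeros(w.shape[:2],np.uint8); cv2.fillPoly(roi,[poly.astype(np.int32)],255)
    hsv=cv2.cvtColor(w,cv2.COLOR_RGB2HSV); mk=cv2.inRange(hsv,(8,70,60),(28,255,255))&roi
    cs=[q[:,0,:] for q in cv2.findContours(mk,cv2.RETR_EXTERNAL,cv2.CHAIN_APPROX_NONE)[0] if cv2.contourArea(q)>300]
    out=[]
    for q in sorted(cs,key=lambda q:-q[:,0].max()):
        u=q[:,0].max(); v=np.mean(q[q[:,0]>=u-1,1]); f,cx,cy,p,M=c; r=M@np.array([(u-cx)/f,(v-cy)/f,1])
        X=p+r*((b0+k*.018-p)@k)/(r@k); out.append((int(u),int(v),round(1000*(.2-(X-b0)@d),1)))
    print("t %.2f z %.4f th %.3f Fz %.1f"%(s["time"],s["ee_pos"][2],th,s["force"][2]),"front/rear (u,v,mm inside):",out,"mouth px",proj(c,pt(.2,0,0)))
    if save:
        for x,z in((-.02,.041),(.02,.041),(0,0)): cv2.circle(w,tuple(int(i) for i in proj(c,pt(.2,x,z))),3,(255,0,255),1)
        cv2.imwrite(save,w[:,:,::-1])
E
python3 -m creep '{"linear":[[0.6,0,0],[1.2,0,0.5],[1.2,0,1.2],[1.2,0,1.8],[1.2,0,2.2]],"rotation":[[0,0,0],[0,0,0],[0,0,0],[0,0,0],[0,0,0]],"claw":[0,0,0,0,0]}'
python3 -m creep '{"linear":[[0,0,0.2],[0,0,0.4],[0,0,0.6],[0,0,0.8],[0,0,1]],"rotation":[[0,0,0],[0,0,0],[0,0,0],[0,0,0],[0,0,0]],"claw":[0,0,0,0,0]}'
python3 -m creep '{"linear":[[0,0,0.2],[0,0,0.4],[0,0,0.6],[0,0,0.8],[0,0,0.8]],"rotation":[[0,0,0],[0,0,0],[0,0,0],[0,0,0],[0,0,0]],"claw":[0,0,0,0,0]}'
python3 -c 'from h import *; meas("pics/w2.png")'
```

```text
time: 2.53
ee_pos: [0.5477, -0.0767, 0.2179]
tcp_rot: [-3.141, 0.002, 0.27]
force: [-0.2, -0.3, 0.2]
grip_width: -0.0004
finger_force: 0.0
time: 2.95
ee_pos: [0.5484, -0.0772, 0.2104]
tcp_rot: [3.14, -0.0, 0.27]
force: [-5.3, -3.9, 12.8]
grip_width: 0.0002
finger_force: 6.1
time: 3.37
ee_pos: [0.549, -0.0786, 0.2027]
tcp_rot: [3.137, -0.001, 0.27]
force: [-4.2, -10.3, 12.0]
grip_width: 0.0003
finger_force: 6.3
t 3.37 z 0.2027 th 0.099 Fz 12.0 front/rear (u,v,mm inside): [(309, 99, np.float64(75.7)), (31, 123, np.float64(199.6))] mouth px [438.9 108.7]
```

View pics/w2.png

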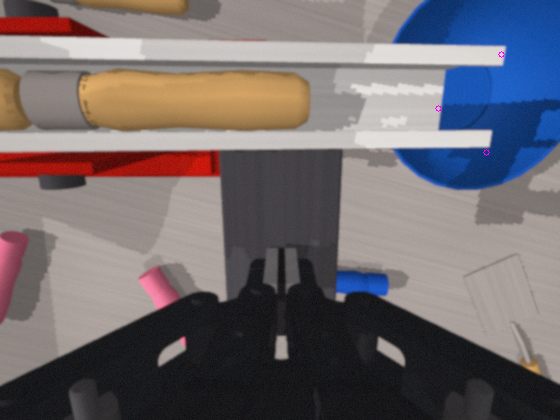

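The tube is tipping. The predicted rim markers lie within about 5 px of the real rims, so the measurement is good to about 2 mm. The front end is at (309,99), about 77 mm inside. I'll press on in small steps.

```bash
python3 -m creep '{"linear":[[0,0,0.2],[0,0,0.4],[0,0,0.6],[0,0,0.7],[0,0,0.8]],"rotation":[[0,0,0],[0,0,0],[0,0,0],[0,0,0],[0,0,0]],"claw":[0,0,0,0,0]}' | head -1
python3 -c 'from h import *; meas()'
python3 -m creep '{"linear":[[0,0,0.1],[0,0,0.2],[0,0,0.2],[0,0,0.2]],"rotation":[[0,0,0],[0,0,0],[0,0,0],[0,0,0]],"claw":[0,0,0,0]}' | head -1
python3 -c 'from h import *; meas()'
python3 -m creep '{"linear":[[0,0,0.1],[0,0,0.2],[0,0,0.2],[0,0,0.2]],"rotation":[[0,0,0],[0,0,0],[0,0,0],[0,0,0]],"claw":[0,0,0,0]}' | head -1
python3 -c 'from h import *; meas()'
```

```text
time: 3.83
t 3.83 z 0.1952 th 0.172 Fz 12.3 front/rear (u,v,mm inside): [(308, 100, np.float64(75.2)), (19, 122, np.float64(199.5))] mouth px [427.9 109.7]
time: 4.22
t 4.22 z 0.1932 th 0.192 Fz 11.8 front/rear (u,v,mm inside): [(308, 100, np.float64(75.2)), (17, 123, np.float64(199.4))] mouth px [425.4 110.3]
time: 4.6
t 4.60 z 0.1912 th 0.211 Fz 9.8 front/rear (u,v,mm inside): [(308, 101, np.float64(74.9))] mouth px [422.5 110.5]
```

```bash
cat >> h.py <<'E'
    return out[0][2] if out else 0
E
cat > g.py <<'E'
import sys; from h import *
sys.exit(0 if meas()>float(sys.argv[1]) else 1)
E
python3 -m creep '{"linear":[[0,0,0.1],[0,0,0.1],[0,0,0.1]],"rotation":[[0,0,0],[0,0,0],[0,0,0]],"claw":[0,0,0]}' >/dev/null; python3 g.py 73.5 &&
python3 -m creep '{"linear":[[0,0,0.1],[0,0,0.1],[0,0,0.1]],"rotation":[[0,0,0],[0,0,0],[0,0,0]],"claw":[0,0,0]}' >/dev/null && python3 g.py 73.5 &&
python3 -m creep '{"linear":[[0,0,0.1],[0,0,0.1],[0,0,0.1]],"rotation":[[0,0,0],[0,0,0],[0,0,0]],"claw":[0,0,0]}' >/dev/null && python3 g.py 73.5 &&
python3 -m creep '{"linear":[[0,0,0.1],[0,0,0.1],[0,0,0.1]],"rotation":[[0,0,0],[0,0,0],[0,0,0]],"claw":[0,0,0]}' >/dev/null && python3 g.py 73.5 &&
python3 -m creep '{"linear":[[0,0,0.1],[0,0,0.1],[0,0,0.1]],"rotation":[[0,0,0],[0,0,0],[0,0,0]],"claw":[0,0,0]}' >/dev/null && python3 g.py 73.5 &&
python3 -m creep '{"linear":[[0,0,0.1],[0,0,0.1],[0,0,0.1]],"rotation":[[0,0,0],[0,0,0],[0,0,0]],"claw":[0,0,0]}' >/dev/null && python3 g.py 73.5
```

```text
t 4.90 z 0.1902 th 0.221 Fz 10.8 front/rear (u,v,mm inside): [(308, 100, np.float64(74.8))] mouth px [421.2 110.6]
t 5.20 z 0.1892 th 0.230 Fz 10.7 front/rear (u,v,mm inside): [(308, 100, np.float64(74.7))] mouth px [419.8 110.8]
t 5.50 z 0.1882 th 0.240 Fz 10.4 front/rear (u,v,mm inside): [(307, 101, np.float64(74.9))] mouth px [418.2 110.8]
t 5.80 z 0.1872 th 0.250 Fz 10.0 front/rear (u,v,mm inside): [(307, 101, np.float64(74.7))] mouth px [416.7 110.8]
t 6.10 z 0.1862 th 0.259 Fz 9.6 front/rear (u,v,mm inside): [(307, 100, np.float64(74.5))] mouth px [415.2 110.9]
t 6.40 z 0.1852 th 0.269 Fz 10.5 front/rear (u,v,mm inside): [(307, 101, np.float64(74.5))] mouth px [413.9 111.1]
```

```bash
python3 -m creep '{"linear":[[0,0,0.1],[0,0,0.1],[0,0,0.1]],"rotation":[[0,0,0],[0,0,0],[0,0,0]],"claw":[0,0,0]}' >/dev/null; python3 g.py 73 &&
python3 -m creep '{"linear":[[0,0,0.1],[0,0,0.1],[0,0,0.1]],"rotation":[[0,0,0],[0,0,0],[0,0,0]],"claw":[0,0,0]}' >/dev/null && python3 g.py 73 &&
python3 -m creep '{"linear":[[0,0,0.1],[0,0,0.1],[0,0,0.1]],"rotation":[[0,0,0],[0,0,0],[0,0,0]],"claw":[0,0,0]}' >/dev/null && python3 g.py 73 &&
python3 -m creep '{"linear":[[0,0,0.1],[0,0,0.1],[0,0,0.1]],"rotation":[[0,0,0],[0,0,0],[0,0,0]],"claw":[0,0,0]}' >/dev/null && python3 g.py 73 &&
python3 -m creep '{"linear":[[0,0,0.1],[0,0,0.1],[0,0,0.1]],"rotation":[[0,0,0],[0,0,0],[0,0,0]],"claw":[0,0,0]}' >/dev/null && python3 g.py 73 &&
python3 -m creep '{"linear":[[0,0,0.1],[0,0,0.1],[0,0,0.1]],"rotation":[[0,0,0],[0,0,0],[0,0,0]],"claw":[0,0,0]}' >/dev/null && python3 g.py 73 &&
python3 -m creep '{"linear":[[0,0,0.1],[0,0,0.1],[0,0,0.1]],"rotation":[[0,0,0],[0,0,0],[0,0,0]],"claw":[0,0,0]}' >/dev/null && python3 g.py 73 &&
python3 -m creep '{"linear":[[0,0,0.1],[0,0,0.1],[0,0,0.1]],"rotation":[[0,0,0],[0,0,0],[0,0,0]],"claw":[0,0,0]}' >/dev/null && python3 g.py 73
```

```text
t 6.70 z 0.1842 th 0.279 Fz 9.6 front/rear (u,v,mm inside): [(307, 101, np.float64(74.3))] mouth px [412.5 111.2]
t 7.00 z 0.1831 th 0.289 Fz 9.8 front/rear (u,v,mm inside): [(306, 101, np.float64(74.5))] mouth px [411.  111.2]
t 7.30 z 0.1821 th 0.298 Fz 9.9 front/rear (u,v,mm inside): [(306, 101, np.float64(74.3))] mouth px [409.5 111.3]
t 7.60 z 0.1811 th 0.308 Fz 9.3 front/rear (u,v,mm inside): [(306, 101, np.float64(74.0))] mouth px [408.  111.4]
t 7.90 z 0.1801 th 0.317 Fz 9.3 front/rear (u,v,mm inside): [(305, 101, np.float64(74.3))] mouth px [406.5 111.4]
t 8.20 z 0.1791 th 0.327 Fz 10.2 front/rear (u,v,mm inside): [(305, 101, np.float64(74.1))] mouth px [405.  111.5]
t 8.50 z 0.1781 th 0.337 Fz 8.8 front/rear (u,v,mm inside): [(305, 101, np.float64(73.8))] mouth px [403.5 111.5]
t 8.80 z 0.1770 th 0.346 Fz 8.5 front/rear (u,v,mm inside): [(304, 101, np.float64(74.1))] mouth px [402.  111.6]
```

```bash
python3 -m creep '{"linear":[[0,0,0.1],[0,0,0.1],[0,0,0.1]],"rotation":[[0,0,0],[0,0,0],[0,0,0]],"claw":[0,0,0]}' >/dev/null; python3 g.py 72.5 &&
python3 -m creep '{"linear":[[0,0,0.1],[0,0,0.1],[0,0,0.1]],"rotation":[[0,0,0],[0,0,0],[0,0,0]],"claw":[0,0,0]}' >/dev/null && python3 g.py 72.5 &&
python3 -m creep '{"linear":[[0,0,0.1],[0,0,0.1],[0,0,0.1]],"rotation":[[0,0,0],[0,0,0],[0,0,0]],"claw":[0,0,0]}' >/dev/null && python3 g.py 72.5 &&
python3 -m creep '{"linear":[[0,0,0.1],[0,0,0.1],[0,0,0.1]],"rotation":[[0,0,0],[0,0,0],[0,0,0]],"claw":[0,0,0]}' >/dev/null && python3 g.py 72.5 &&
python3 -m creep '{"linear":[[0,0,0.1],[0,0,0.1],[0,0,0.1]],"rotation":[[0,0,0],[0,0,0],[0,0,0]],"claw":[0,0,0]}' >/dev/null && python3 g.py 72.5 &&
python3 -m creep '{"linear":[[0,0,0.1],[0,0,0.1],[0,0,0.1]],"rotation":[[0,0,0],[0,0,0],[0,0,0]],"claw":[0,0,0]}' >/dev/null && python3 g.py 72.5 &&
python3 -m creep '{"linear":[[0,0,0.1],[0,0,0.1],[0,0,0.1]],"rotation":[[0,0,0],[0,0,0],[0,0,0]],"claw":[0,0,0]}' >/dev/null && python3 g.py 72.5
```

```text
t 9.10 z 0.1760 th 0.356 Fz 8.2 front/rear (u,v,mm inside): [(304, 101, np.float64(73.8))] mouth px [400.5 111.6]
t 9.40 z 0.1750 th 0.366 Fz 8.7 front/rear (u,v,mm inside): [(304, 101, np.float64(73.6))] mouth px [399.  111.6]
t 9.70 z 0.1739 th 0.376 Fz 8.1 front/rear (u,v,mm inside): [(303, 101, np.float64(73.8))] mouth px [397.5 111.7]
t 10.00 z 0.1729 th 0.385 Fz 8.0 front/rear (u,v,mm inside): [(303, 102, np.float64(73.5))] mouth px [396.  111.7]
t 10.30 z 0.1719 th 0.395 Fz 8.0 front/rear (u,v,mm inside): [(303, 101, np.float64(73.3))] mouth px [394.5 111.7]
t 10.60 z 0.1708 th 0.405 Fz 7.3 front/rear (u,v,mm inside): [(310, 101, np.float64(69.1))] mouth px [393.  111.7]
```

It has started to slide at about 0.40 rad. Now I hold and watch row by row.

```bash
python3 -m creep '{"linear":[[0,0,0]],"rotation":[[0,0,0]],"claw":[0]}' >/dev/null; python3 g.py 50 &&
python3 -m creep '{"linear":[[0,0,0]],"rotation":[[0,0,0]],"claw":[0]}' >/dev/null && python3 g.py 50 &&
python3 -m creep '{"linear":[[0,0,0]],"rotation":[[0,0,0]],"claw":[0]}' >/dev/null && python3 g.py 50
```

```text
t 10.73 z 0.1709 th 0.405 Fz 7.7 front/rear (u,v,mm inside): [(320, 102, np.float64(63.4)), (17, 122, np.float64(189.0))] mouth px [393.  111.8]
t 10.87 z 0.1709 th 0.405 Fz 7.6 front/rear (u,v,mm inside): [(333, 102, np.float64(55.8)), (43, 122, np.float64(181.1))] mouth px [393.1 111.8]
t 11.00 z 0.1709 th 0.405 Fz 7.8 front/rear (u,v,mm inside): [(350, 102, np.float64(45.3)), (74, 119, np.float64(171.1))] mouth px [393.  111.8]
```

```bash
python3 -m creep '{"linear":[[0,0,-0.3],[0,0,-0.3]],"rotation":[[0,0,0],[0,0,0]],"claw":[0,0]}' >/dev/null; python3 g.py 10 &&
python3 -m creep '{"linear":[[0,0,0]],"rotation":[[0,0,0]],"claw":[0]}' >/dev/null && python3 g.py 10 &&
python3 -m creep '{"linear":[[0,0,0]],"rotation":[[0,0,0]],"claw":[0]}' >/dev/null && python3 g.py 10
```

```text
t 11.22 z 0.1742 th 0.376 Fz 8.4 front/rear (u,v,mm inside): [(385, 102, np.float64(25.2)), (132, 115, np.float64(151.7))] mouth px [398.4 111.6]
t 11.35 z 0.1739 th 0.378 Fz 7.8 front/rear (u,v,mm inside): [(401, 102, np.float64(14.1)), (151, 115, np.float64(144.5))] mouth px [398.  111.7]
t 11.48 z 0.1738 th 0.379 Fz 8.2 front/rear (u,v,mm inside): [(413, 102, np.float64(5.5)), (164, 111, np.float64(139.2))] mouth px [397.9 111.6]
```

```bash
python3 -m creep '{"linear":[[0,0,0]],"rotation":[[0,0,0]],"claw":[0]}' >/dev/null; python3 g.py -15 &&
python3 -m creep '{"linear":[[0,0,0]],"rotation":[[0,0,0]],"claw":[0]}' >/dev/null && python3 g.py -15
```

```text
t 11.62 z 0.1738 th 0.379 Fz 7.5 front/rear (u,v,mm inside): [(422, 103, np.float64(-1.1)), (171, 111, np.float64(136.4))] mouth px [397.9 111.6]
t 11.75 z 0.1738 th 0.379 Fz 7.9 front/rear (u,v,mm inside): [(426, 103, np.float64(-4.1)), (172, 109, np.float64(135.9))] mouth px [397.9 111.6]
```

The front end is nearly stopped, about 4 mm out. I'll re-tip for the last 20 mm.

```bash
python3 -m creep '{"linear":[[0,0,0]],"rotation":[[0,0,0]],"claw":[0]}' >/dev/null; python3 g.py -9 &&
python3 -m creep '{"linear":[[0,0,0.1],[0,0,0.2]],"rotation":[[0,0,0],[0,0,0]],"claw":[0,0]}' >/dev/null && python3 g.py -9 &&
python3 -m creep '{"linear":[[0,0,0.1]],"rotation":[[0,0,0]],"claw":[0]}' >/dev/null && python3 g.py -9 &&
python3 -m creep '{"linear":[[0,0,0]],"rotation":[[0,0,0]],"claw":[0]}' >/dev/null && python3 g.py -9 &&
python3 -m creep '{"linear":[[0,0,0]],"rotation":[[0,0,0]],"claw":[0]}' >/dev/null && python3 g.py -9
```

```text
t 11.88 z 0.1738 th 0.379 Fz 7.4 front/rear (u,v,mm inside): [(427, 103, np.float64(-4.9)), (172, 110, np.float64(135.9))] mouth px [397.8 111.6]
t 12.10 z 0.1718 th 0.398 Fz 7.9 front/rear (u,v,mm inside): [(425, 103, np.float64(-5.7)), (171, 107, np.float64(135.9))] mouth px [394.9 111.7]
t 12.23 z 0.1708 th 0.407 Fz 7.9 front/rear (u,v,mm inside): [(424, 103, np.float64(-6.1)), (174, 110, np.float64(134.6))] mouth px [393.4 111.8]
t 12.37 z 0.1707 th 0.409 Fz 6.9 front/rear (u,v,mm inside): [(428, 103, np.float64(-9.4)), (183, 107, np.float64(130.9))] mouth px [393.2 111.8]
```

```bash
python3 -m creep '{"linear":[[0,0,0]],"rotation":[[0,0,0]],"claw":[0]}' >/dev/null; python3 g.py -15;
python3 -m creep '{"linear":[[0,0,-0.3],[0,0,-0.4]],"rotation":[[0,0,0],[0,0,0]],"claw":[0,0]}' >/dev/null;  python3 g.py -15;
python3 -m creep '{"linear":[[0,0,0]],"rotation":[[0,0,0]],"claw":[0]}' >/dev/null ; python3 -c 'from h import *; meas("pics/w3.png")'
```

```text
t 12.50 z 0.1707 th 0.409 Fz 6.5 front/rear (u,v,mm inside): [(437, 103, np.float64(-16.7)), (200, 104, np.float64(123.6))] mouth px [393.3 111.7]
t 12.72 z 0.1748 th 0.371 Fz 7.4 front/rear (u,v,mm inside): [(462, 103, np.float64(-30.6)), (240, 103, np.float64(106.6))] mouth px [399.8 111.5]
t 12.85 z 0.1748 th 0.371 Fz 7.2 front/rear (u,v,mm inside): [(470, 103, np.float64(-37.3)), (256, 103, np.float64(99.0))] mouth px [399.8 111.5]
```

View pics/w3.png

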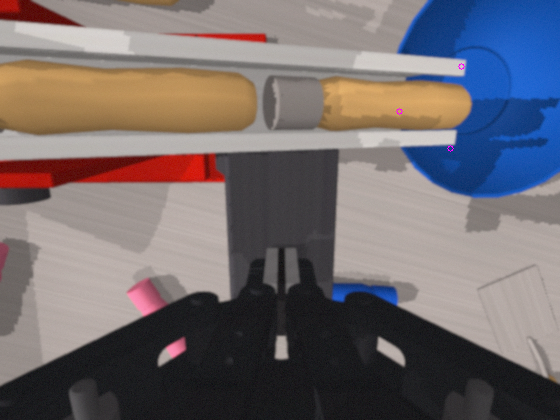

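The front end at (470,103) is about 35 mm out and still moving slowly. I'm easing back now.

```bash
python3 -m creep '{"linear":[[0,0,-1],[0,0,-1.6],[0,0,-2]],"rotation":[[0,0,0],[0,0,0],[0,0,0]],"claw":[0,0,0]}' >/dev/null;  python3 g.py -15;
python3 -m creep '{"linear":[[0,0,0]],"rotation":[[0,0,0]],"claw":[0]}' >/dev/null ; python3 -c 'from h import *; meas("pics/w4.png")'
```

```text
t 13.15 z 0.1950 th 0.180 Fz 7.2 front/rear (u,v,mm inside): [(518, 99, np.float64(-37.2)), (270, 101, np.float64(96.8))] mouth px [433.1 109.5]
t 13.28 z 0.1951 th 0.179 Fz 8.7 front/rear (u,v,mm inside): [(519, 100, np.float64(-37.7)), (270, 101, np.float64(97.0))] mouth px [433.4 109.7]
```

View pics/w4.png

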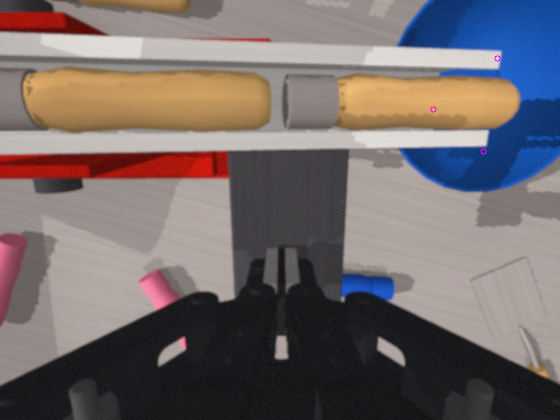

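The handles have stopped, with the front end about 33-37 mm out and the rear one about 97 mm inside. I'm bringing the tube gently level and lifting off.

```bash
python3 -m creep '{"linear":[[0,0,-0.4],[0,0,-0.8],[0,0,-1.2],[0,0,-1.5],[0,0,-1.8]],"rotation":[[0,0,0],[0,0,0],[0,0,0],[0,0,0],[0,0,0]],"claw":[0,0,0,0,0]}' >/dev/null
python3 -m creep '{"linear":[[0,0,-0.5],[0,0,-1],[0,0,-1.5],[0,0,-2],[0,0,-3]],"rotation":[[0,0,0],[0,0,0],[0,0,0],[0,0,0],[0,0,0]],"claw":[0,0,0,0,0]}' >/dev/null
python3 -m creep '{"linear":[[-2,0,-1],[-4,0,-2],[-7,0,-3],[-10,0,-3],[-10,0,-3]],"rotation":[[0,0,0],[0,0,0],[0,0,0],[0,0,0],[0,0,0]],"claw":[0,0,0,0,0]}' >/dev/null
python3 -m creep '{"linear":[[-4,0,0],[-8,0,0],[-12,0,0],[-16,0,0],[-16,0,0]],"rotation":[[0,0,0],[0,0,0],[0,0,0],[0,0,0],[0,0,0]],"claw":[0,0,0,0,0]}'
python3 -m creep '{"linear":[[0,0,0],[0,0,0],[0,0,0],[0,0,0],[0,0,0]],"rotation":[[0,0,0],[0,0,0],[0,0,0],[0,0,0],[0,0,0]],"claw":[0,0,0,0,0]}'
python3 - <<'E'
from h import *
t=viewer.capture("top"); s=viewer.capture("scene")
a=cv2.resize(t[135:235,290:470],None,fx=3.1,fy=3.1,interpolation=cv2.INTER_CUBIC);b=cv2.resize(s[140:270,170:350],None,fx=2.2,fy=2.2)
cv2.imwrite("pics/end.png",np.vstack([a,cv2.copyMakeBorder(b,0,0,0,a.shape[1]-b.shape[1],0)])[:,:,::-1])
c=cam("top"); print(c[3], [proj(c,m0+d0*k+[0,0,.014]) for k in (0,.02,.03,.042)])
E
```

```text
time: 15.0
ee_pos: [0.2923, -0.1462, 0.2711]
tcp_rot: [-3.141, 0.003, 0.268]
force: [1.5, -0.2, -0.4]
grip_width: 0.0002
finger_force: 0.0
time: 15.42
ee_pos: [0.2984, -0.1457, 0.2712]
tcp_rot: [-3.141, 0.0, 0.271]
force: [-0.5, -1.1, 0.5]
grip_width: 0.0004
finger_force: 0.0
[0.43971334 0.10176335 1.06610784] [array([411.4, 172.4]), array([420.3, 170. ]), array([424.8, 168.9]), array([430.1, 167.5])]
```

View pics/end.png

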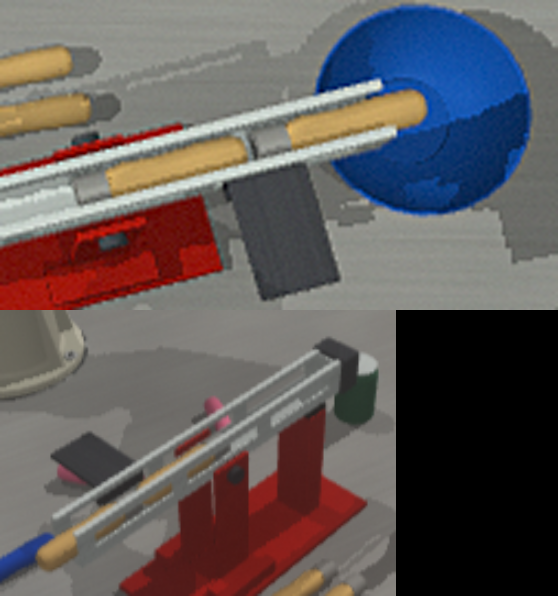

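The top view puts the front handle's end at about px (428,169), so it sticks out about 36 mm. That is within the 10-42 mm limit. The tube is level, the rear handle is inside, the basin hasn't moved and the robot is clear.

```bash
python3 -c 'from workcell import ctrl; print(ctrl.close_job())'
```

```text
the job is handed in; nothing more can be done
None
```

I handed the job in with the tube level, the robot clear and the rear handle wholly inside; the front handle sticks out about 35 mm, within the judged 10–42 mm but past the 2–3 cm you asked for, because it overshot on the last tip.

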